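Pack and scan a kit of furniture feet

TASK

Pack this workshop kit: put every wooden foot that is on the bench into a pocket of the kit tray, one to a pocket (any pocket), fully home and with its round glide facing up. Once all are in, take the hand scanner from its rest and hold it still for two seconds, its nose pointed squarely at the middle of the bar-code label on the tray's end from about 10 cm away, then put it back down in its rest as it lay. Leave the jar, tape, brush and offcut where they are; a foot may get knocked aside while you work, so make sure that all are still home when you finish.

Things in the scene. Friction and masses are not known exactly. Their poses are not given: they have to be found in the camera images.
- tray: kit tray, fixed: pale wooden board 100 (x) x 270 (y) x 22 (z) mm, origin under its centre; four pockets in a row along its y, open at the top, 15 mm deep (floors 7 mm above the bench); at its -y end a block (66 x 24 x 30 mm high) carries the label plate
- pocket_1 (a point): middle of the floor of pocket 1, 7 mm above the bench. The pocket is 53 (tray x) x 43 (tray y) mm and takes a foot with the foot's x along the tray's x (either way round); neighbouring pocket centres are 62 mm apart. A foot fully home has its origin 20 mm above this point and stands 25 mm out of the tray, the glide 6 mm more
- pocket_2 (a point): middle of the floor of pocket 2, 7 mm above the bench. The pocket is 53 (tray x) x 43 (tray y) mm and takes a foot with the foot's x along the tray's x (either way round); neighbouring pocket centres are 62 mm apart. A foot fully home has its origin 20 mm above this point and stands 25 mm out of the tray, the glide 6 mm more
- pocket_3 (a point): middle of the floor of pocket 3, 7 mm above the bench. The pocket is 53 (tray x) x 43 (tray y) mm and takes a foot with the foot's x along the tray's x (either way round); neighbouring pocket centres are 62 mm apart. A foot fully home has its origin 20 mm above this point and stands 25 mm out of the tray, the glide 6 mm more
- pocket_4 (a point): middle of the floor of pocket 4, 7 mm above the bench. The pocket is 53 (tray x) x 43 (tray y) mm and takes a foot with the foot's x along the tray's x (either way round); neighbouring pocket centres are 62 mm apart. A foot fully home has its origin 20 mm above this point and stands 25 mm out of the tray, the glide 6 mm more
- label: white plate 70 (x) x 50 (y) mm with black bars, fixed on the tray's -y end, 168 mm from the tray's centre. Origin in the middle of its face, 40 mm above the bench; its z axis is the outward normal, pointing to the tray's -y and 30 degrees above level
- foot_1: wooden furniture foot: a block 50 (its x) x 40 (y) x 40 (z) mm, about 70 g, with one round grey plastic glide (26 mm across, 6 mm thick) standing out from the middle of its +z face. Origin in the middle of the wooden block (glide not counted). It may lie with the glide up, sideways or underneath (it then stands on the glide, block middle 26 mm up). May be absent (None from the start)
- foot_2: wooden furniture foot: a block 50 (its x) x 40 (y) x 40 (z) mm, about 70 g, with one round grey plastic glide (26 mm across, 6 mm thick) standing out from the middle of its +z face. Origin in the middle of the wooden block (glide not counted). It may lie with the glide up, sideways or underneath (it then stands on the glide, block middle 26 mm up). May be absent (None from the start)
- foot_3: wooden furniture foot: a block 50 (its x) x 40 (y) x 40 (z) mm, about 70 g, with one round grey plastic glide (26 mm across, 6 mm thick) standing out from the middle of its +z face. Origin in the middle of the wooden block (glide not counted). It may lie with the glide up, sideways or underneath (it then stands on the glide, block middle 26 mm up). May be absent (None from the start)
- foot_4: wooden furniture foot: a block 50 (its x) x 40 (y) x 40 (z) mm, about 70 g, with one round grey plastic glide (26 mm across, 6 mm thick) standing out from the middle of its +z face. Origin in the middle of the wooden block (glide not counted). It may lie with the glide up, sideways or underneath (it then stands on the glide, block middle 26 mm up). May be absent (None from the start)
- scanner: in-line hand scanner, 160 g, lying in its rest: black handle 32 mm wide (y) and 28 mm high (z) from x = -82 to +28 mm, then a grey head 40 mm wide and 38 mm high to x = +70 mm with a window in its nose. It reads along its +x. Origin on its underside, under the best place to grip (close to its balance point)
- scanner_nose (a point): middle of the scanner's nose: x = +70 mm, z = +19 mm from the scanner's origin
- scanner_spot (a point): point 100 mm straight ahead of the scanner's nose: x = +170 mm, z = +19 mm from the scanner's origin
- rest: scanner rest, fixed: grey plate 170 x 74 x 8 mm. Origin on the bench under the scanner's origin when put away (scanner flat on the plate, 8 mm up, noses alike along x). Lugs guide tail (x -71 to -49 mm, tops 22 mm over the bench, 3.5 mm play a side) and head (x 37 to 67 mm, tops 18 mm, 3.5 mm play a side), low stops past both ends (3 to 5 mm play); sides from x -45 to +30 mm free for fingers
- paint_jar: white paint jar, 60 mm across, 90 mm high, origin under its centre; leave it alone
- tape_roll: yellow tape roll lying flat, 70 mm across, 20 mm high, origin under its centre; leave it alone
- brush: paint brush lying on the bench, roughly 200 mm long along its x; leave it alone
- offcut: dark wood offcut 120 x 45 x 30 mm, origin under its centre; leave it alone
Things that resemble listed ones, but are neither listed nor needed, are in the scene too. Leave any green or red look-alike of the foot_4 alone.

How it is judged:
On the way, in this order (a step that is already met when the one before it is completed fails the run):
1. every foot is fully home in a pocket, glide up (angle between each of foot_1, foot_2, foot_3, foot_4's own z axis and vertical below 0.12 rad and ((horizontal distance between foot_1 and pocket_1 below 0.006 m and z of foot_1 in the frame of pocket_1 between 0.016 and 0.0235 m) or (horizontal distance between foot_1 and pocket_2 below 0.006 m and z of foot_1 in the frame of pocket_2 between 0.016 and 0.0235 m) or (horizontal distance between foot_1 and pocket_3 below 0.006 m and z of foot_1 in the frame of pocket_3 between 0.016 and 0.0235 m) or (horizontal distance between foot_1 and pocket_4 below 0.006 m and z of foot_1 in the frame of pocket_4 between 0.016 and 0.0235 m)) and ((horizontal distance between foot_2 and pocket_1 below 0.006 m and z of foot_2 in the frame of pocket_1 between 0.016 and 0.0235 m) or (horizontal distance between foot_2 and pocket_2 below 0.006 m and z of foot_2 in the frame of pocket_2 between 0.016 and 0.0235 m) or (horizontal distance between foot_2 and pocket_3 below 0.006 m and z of foot_2 in the frame of pocket_3 between 0.016 and 0.0235 m) or (horizontal distance between foot_2 and pocket_4 below 0.006 m and z of foot_2 in the frame of pocket_4 between 0.016 and 0.0235 m)) and ((horizontal distance between foot_3 and pocket_1 below 0.006 m and z of foot_3 in the frame of pocket_1 between 0.016 and 0.0235 m) or (horizontal distance between foot_3 and pocket_2 below 0.006 m and z of foot_3 in the frame of pocket_2 between 0.016 and 0.0235 m) or (horizontal distance between foot_3 and pocket_3 below 0.006 m and z of foot_3 in the frame of pocket_3 between 0.016 and 0.0235 m) or (horizontal distance between foot_3 and pocket_4 below 0.006 m and z of foot_3 in the frame of pocket_4 between 0.016 and 0.0235 m)) and ((horizontal distance between foot_4 and pocket_1 below 0.006 m and z of foot_4 in the frame of pocket_1 between 0.016 and 0.0235 m) or (horizontal distance between foot_4 and pocket_2 below 0.006 m and z of foot_4 in the frame of pocket_2 between 0.016 and 0.0235 m) or (horizontal distance between foot_4 and pocket_3 below 0.006 m and z of foot_4 in the frame of pocket_3 between 0.016 and 0.0235 m) or (horizontal distance between foot_4 and pocket_4 below 0.006 m and z of foot_4 in the frame of pocket_4 between 0.016 and 0.0235 m))), for 0.2 s.
2. the held scanner is kept still, pointed squarely at the middle of the label from about 10 cm (contact force between the fingers and scanner above 0.5 N and angle between the x axis of scanner and the z axis of label, either way round below 0.3 rad and z of scanner_nose in the frame of label between 0.06 and 0.14 m and z of scanner in the frame of label above 0.12 m and x of scanner_spot in the frame of label between -0.025 and 0.025 m and y of scanner_spot in the frame of label between -0.025 and 0.025 m and linear speed of scanner below 0.03 m/s and angular speed of scanner below 0.2 rad/s), for 1.5 s.
At the end, for the whole second after the job is handed in: every foot present is home in a pocket (within 6 mm of its centre, block middle 16 to 23.5 mm over the pocket floor), glide up within 0.12 rad, at rest; the scanner lies flat in its rest (within 12 mm, 0.15 rad), at rest (all of step 1 and horizontal distance between scanner and rest below 0.012 m and z of scanner in the frame of rest between 0.004 and 0.012 m and angle between scanner's own z axis and vertical below 0.1 rad and angle between the x axis of scanner and the x axis of rest, either way round below 0.15 rad and linear speed of each of scanner, foot_1, foot_2, foot_3, foot_4 below 0.02 m/s); the robot touches nothing.
It fails at once if a bystander (jar, tape, brush or offcut) is moved more than 40 mm (distance of any of paint_jar, tape_roll, brush, offcut from where it was at the start of the episode above 0.04 m).
Of foot_1, foot_2, foot_3, foot_4 only 3 to 4 are there at a start; the rules pass over those that are not, and their reading is None.
At some moment in a run one of foot_1, foot_2, foot_3, foot_4 may be knocked a few centimetres aside while the robot is not near it.
It also fails if it takes over 210 s, if anything falls off the work surface, if the arm or the gripper's body presses on something with over 40 N, if the wrist force passes 120 N, or if a joint passes its speed limit or range.

ROBOT

A 6-joint arm with a two-finger parallel gripper is mounted at the origin on the work surface. World frame = base frame: x ahead of the robot, y to its left, z up, the work surface at z = 0. Lengths are in m, angles in rad, forces in N, time in s.
With the tool pointing down it reaches from about 0.275 to 0.875 m from the base axis. Payload 12.5 kg.
Tool frame: the origin (TCP) lies on the centre line of the jaws, within the pads' length; the fingertips stand r.finger_overhang ahead of it and the grasp point (between the pads) lies 3 mm ahead of it (r.finger_overhang is the distance from the TCP to the fingertips, in m); z points along the fingers, y is the line along which they close (so a half turn about z gives the same grasp; the last joint's range is limited). The gripper opens to 85 mm and grips with 20 to 120 N. Pads are 22 mm wide; open, the fingers measure 114 mm over their backs; the gripper's body (76 mm by 85 mm) begins 54 mm behind the grasp point. The pads swing forward as they close: fully open they stand 13 mm farther back than shut.
Start: joints at [-1.376, 0.351, 1.652, -0, 1.139, -0.085], TCP at [0.152, -0.529, 0.253] pointing down, gripper open.
Joint ranges: [-2.75, 2.75], [-0.79, 2.1], [0.01, 2.65], [-1.57, 4.71], [0.07, 3.14], [-2.87, 2.87]. Speed limits (rad/s): [2.22, 2.22, 2.79, 3.14, 3.14, 3.14].

INTERFACE

Orientations are given as a unit quaternion [x, y, z, w].
In Python, from cell import r, optics gives the robot as it stands. The module is installed in compiled form; this text tells all that it offers. Calls block until the motion is done:
- r.move_to(position, orientation): joint-space move of the TCP to a pose.
- r.move_linear(position, rot=None, vel=0.15): straight line of the TCP; rot=None keeps the orientation; vel is the mean speed in m/s.
- r.set_joints(angles): joint-space move.
- r.set_gripper(opening, squeeze=None): opening from 0.0 (shut) to 1.0 (fully open); squeeze is the grip in N (None keeps the last); returns when the fingers have stopped.
- r.sleep(seconds).
- r.inverse_kinematics(position, orientation): joint angles nearest the present ones, or None.
- optics.get_image(name): name is "scene" or "top"; returns a dict with "pixels" (420x560x3 uint8, red, green, blue), "depth" (420x560 float32, m along the optical axis (not along the pixel's ray), 0 where there is no reading), "fx", "fy", "cx", "cy" (pixels), "camera_from_world" (4x4, takes a point from world to camera coordinates). Camera axes: x right, y down, z forward; pixel columns grow to the right and rows downward; lengths in m; the calibration is good to about 2 mm. A picture is of the moment at which its call begins.
A pose or a line that the arm cannot do raises r.PlanningError and nothing moves.
- r.hand_in(): hands the job in; it is judged then, once.
Readings, each from a call of its own:
- r.current_t(): time.
- r.current_q(): joint angles.
- r.current_qvel(): joint speeds.
- r.current_effort(): joint torques, N m.
- r.current_tool_pos(): TCP position.
- r.current_ee_rot(): TCP orientation.
- r.current_contact_force(): force on the tool from outside, world axes, zero at the start.
- r.current_torque(): the same for the moment, N m.
- r.current_opening(): opening from 0.0 (shut) to 1.0 (fully open).
- r.current_finger_force(): force on a finger pad.
Only numpy, scipy, OpenCV 4.12 (cv2) and the standard library are available. Lean on these libraries where they do the work, as an engineer would, in place of code of your own. Each camera call takes 0.05 s, during which the arm holds its last target. There are 200 camera calls.

## Working session

There is one attempt and no reset: what is moved stays moved. The work goes in short steps, each a Python script; the robot and the scene stay as the last script left them, time stands still between calls to the robot, and variables do not carry over. Pictures are saved under pics/ and viewed, at most 14 in all, crops included, and the job is handed in when it is done.

```bash
mkdir -p pics; ls; python3 - <<'E'
from cell import r, optics
import numpy as np, cv2
for n in("scene","top"):
    d=optics.get_image(n); np.savez(f"pics/{n}0.npz",**d)
    cv2.imwrite(f"pics/{n}0.png",cv2.resize(d["pixels"][:,:,::-1],(784,588),interpolation=cv2.INTER_CUBIC))
    T=np.linalg.inv(d["camera_from_world"]); print(n,d["fx"],d["cx"],d["cy"],T.round(3).tolist(),d["depth"].min(),d["depth"].max())
print(r.finger_overhang,r.current_t(),r.current_tool_pos(),r.current_ee_rot())
E
```

```text
pics
scene 443.85989613365535 281.97546110121425 212.51188322016625 [[-0.533, 0.589, -0.607, 1.258], [0.846, 0.365, -0.389, 0.458], [-0.008, -0.721, -0.693, 0.83], [0.0, 0.0, 0.0, 1.0]] 0.0 3.5552726
top 484.44645376482487 284.46806686058085 208.12095977953723 [[-0.019, -0.99, 0.137, 0.447], [-1.0, 0.02, 0.005, -0.006], [-0.008, -0.137, -0.991, 1.234], [0.0, 0.0, 0.0, 1.0]] 0.0 2.1550212
0.022 0.1 [ 0.15187125 -0.52833089  0.25281068] [ 9.90229420e-01  1.39446843e-01 -1.84979159e-05 -5.23843925e-04]
```

View pics/scene0.png

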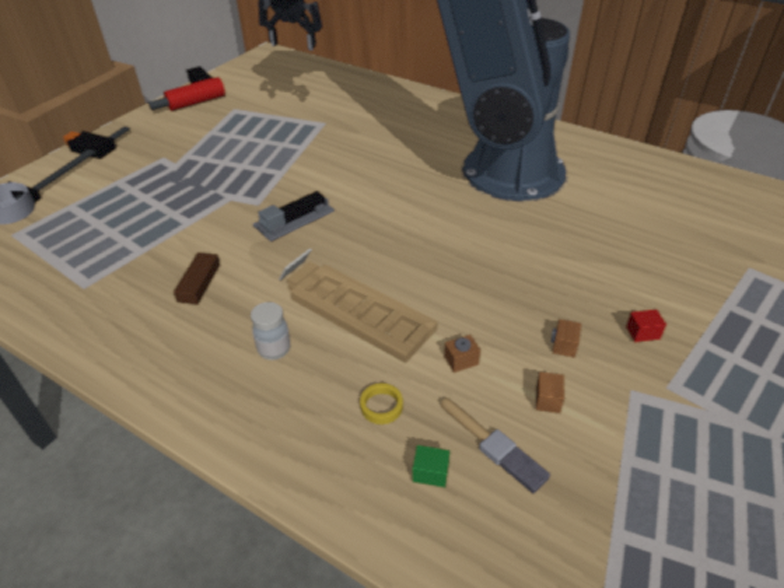

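View pics/top0.png

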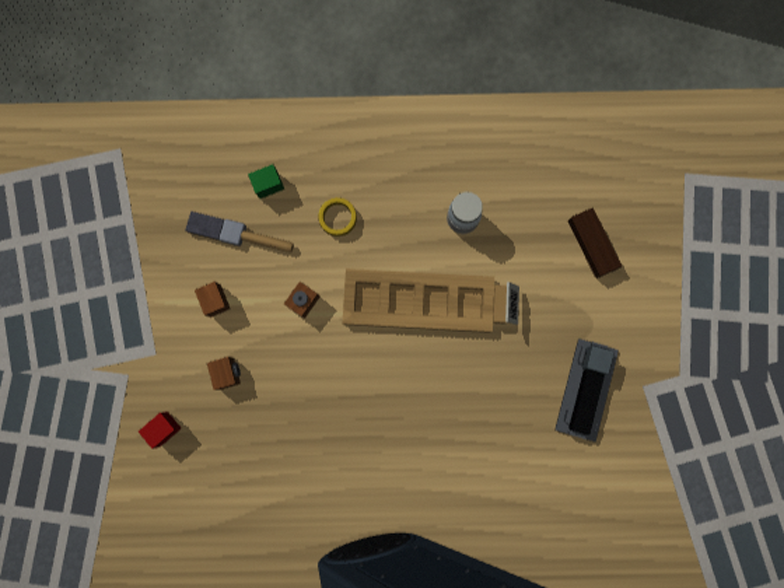

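The top view shows the tray at (345–520, 270–330) with the label at its right end, the scanner in its rest at (588,390), and three brown feet. One is glide up at (302,299), one shows no visible glide at (212,299), and one is glide sideways to the right at (223,373). The red and green look-alikes are at (158,430) and (266,180). The scene view agrees.

```bash
cat > h.py <<'E'
import numpy as np, cv2
def cloud(d):
    v,u=np.mgrid[:420,:560]; z=d["depth"].astype(float)
    P=np.stack([(u-d["cx"])/d["fx"]*z,(v-d["cy"])/d["fy"]*z,z],-1)
    T=np.linalg.inv(d["camera_from_world"])
    W=P@T[:3,:3].T+T[:3,3]; W[z<=0]=np.nan; return W
def ray(d,u,v,h):
    T=np.linalg.inv(d["camera_from_world"])
    k=T[:3,:3]@[(u-d["cx"])/d["fx"],(v-d["cy"])/d["fy"],1.]; return T[:3,3]+k*(h-T[2,3])/k[2]
def proj(d,p):
    q=d["camera_from_world"]@np.append(p,1.); return d["fx"]*q[0]/q[2]+d["cx"],d["fy"]*q[1]/q[2]+d["cy"]
def load(n): return dict(np.load(f"pics/{n}.npz"))
E
python3 - <<'E'
from h import *
d=load("top0"); s=load("scene0"); W=cloud(d); Ws=cloud(s)
print("bench z",np.nanmedian(W[180:260,170:380,2]),np.nanstd(W[250:350,200:380,2]), np.nanmedian(Ws[200:260,380:420,2]))
m=np.nan_to_num((W[...,2]>.012)&(W[...,2]<.15)).astype(np.uint8); m[370:]=0; m[:75]=0
n,l,st,_=cv2.connectedComponentsWithStats(m)
for i in range(1,n):
    if st[i,4]<60: continue
    q=W[l==i]; zt=np.percentile(q[:,2],90); t=q[abs(q[:,2]-zt)<.006]
    # top face contour at height zt, metric rect
    R=cv2.minAreaRect((t[:,:2]*1000).astype(np.float32))
    print(st[i],"ztop",zt.round(4),"c",np.round(R[0],1),"sz",np.round(R[1],1),"ang",round(R[2],1), len(t))
p=[]
for nm,dd,c in(("top",d,[(215,214),(152,214),(159,267)]),("scene",s,None)):
    if c is None: c=[proj(s,ray(d,u,v,.03)) for u,v in p0]
    p0=c
    p.append(np.hstack([cv2.resize(dd["pixels"][int(v)-24:int(v)+24,int(u)-24:int(u)+24,::-1],(260,260),interpolation=cv2.INTER_CUBIC) for u,v in c]))
cv2.imwrite("pics/crop1.png",np.vstack(p))
E
```

```text
bench z 0.0007260441258112316 0.002413933891840219 0.000744094064363543
[177 118  26  24 386] ztop 0.0475 c [822.2 239.7] sz [41.1 49.7] ang 20.8 284
[319 137  26  30 582] ztop 0.0911 c [ 751.1 -121.9] sz [51.4 51.9] ang 71.0 352
[228 142  27  27 270] ztop 0.0221 c [756.2 110.3] sz [65.1 66.7] ang 89.6 220
[407 149  37  50 916] ztop 0.0319 c [ 697.1 -358.5] sz [119.9  47. ] ang 22.8 766
[132 151  78  30 854] ztop 0.0206 c [727.  289.7] sz [201.   40.8] ang 75.1 720
[ 245  192  126   45 3364] ztop 0.0283 c [596.6 -58.1] sz [314.2  99.8] ang 85.9 1222
[139 201  25  26 412] ztop 0.048 c [605.4 334.6] sz [50.1 40.9] ang 23.3 295
[203 202  25  25 354] ztop 0.0459 c [602.  174.4] sz [39.5 49. ] ang 54.8 182
[ 402  244   37   70 1197] ztop 0.0453 c [ 443.1 -336.6] sz [ 40.8 127.9] ang 72.6 311
[148 255  24  24 420] ztop 0.0422 c [473.4 313.9] sz [50.4 41.2] ang 15.4 305
[ 99 295  30  26 452] ztop 0.0483 c [377.1 422.4] sz [40.  51.4] ang 40.7 321
```

View pics/crop1.png

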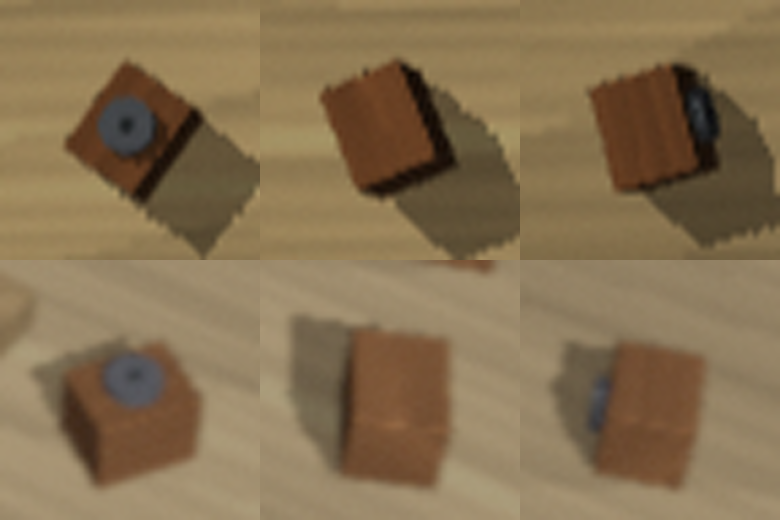

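The crops show foot A glide up, foot B standing on its glide (top at about 47 mm), and foot C with its glide sideways toward −y. I'll measure the tray and scanner next.

```bash
cat > m.py <<'E'
from h import *
def seg(W,lo,hi,box):
    m=(W[...,2]>lo)&(W[...,2]<hi)&(W[...,0]>box[0])&(W[...,0]<box[1])&(W[...,1]>box[2])&(W[...,1]<box[3])
    m=np.nan_to_num(m).astype(np.uint8); n,l,st,_=cv2.connectedComponentsWithStats(m)
    return l==1+np.argmax(st[1:,4])
def rect(q):
    c,s,a=cv2.minAreaRect((q[:,:2]*1000).astype(np.float32))
    if s[0]<s[1]: s=s[::-1]; a+=90
    return np.round(c,1),np.round(s,1),round((a+90)%180-90,2)
E
python3 - <<'E'
from m import *
for n in("top0","scene0"):
    d=load(n); W=cloud(d); print(n)
    z0=np.nanmedian(W[...,2][seg(W,-.01,.006,(.45,.75,-.3,.15))])
    q=W[seg(W,.016,.0275,(.52,.68,-.19,.15))]; 
    print("bench",z0.round(4),"tray top z",np.median(q[:,2]).round(4))
    # board edges in tray frame (rotate by fitted angle)
    k=cv2.minAreaRect((q[:,:2]*1000).astype(np.float32)); print(" tray rect",rect(q))
    for h,b in((.0145,.004),):
        m=((W[...,2]>.002)&(W[...,2]<.0155)&(W[...,0]>.56)&(W[...,0]<.63)&(W[...,1]>-.16)&(W[...,1]<.12))
        nn,l,st,_=cv2.connectedComponentsWithStats(m.astype(np.uint8))
        for i in range(1,nn):
            if st[i,4]>40: p=W[l==i]; print("  pocket",rect(p),np.median(p[:,2]).round(4))
    q=W[seg(W,.026,.075,(.52,.68,-.28,-.15))]; 
    w=q[q[:,2]>.0]; c=w.mean(0); u,s,v=np.linalg.svd(w-c); print(" label/block",c.round(4),rect(w))
    q=W[seg(W,.028,.07,(.35,.53,-.42,-.26))]; print(" scanner",rect(q))
    q=W[seg(W,.0055,.07,(.33,.55,-.45,-.24))]; print(" rest",rect(q))
    for nm,bx in(("A",(.56,.64,.13,.215)),("B",(.56,.65,.29,.38)),("C",(.43,.52,.27,.36))):
        q=W[seg(W,.03,.06,bx)]; zt=np.percentile(q[:,2],50 if nm!="A" else 40); t=q[abs(q[:,2]-zt)<.004]; print(" foot",nm,zt.round(4),rect(t))
E
```

```text
top0
bench -0.0007 tray top z 0.0213
 tray rect (array([597.8, -45.2]), array([289.5, 100.8]), 85.9)
  pocket (array([601.8,  -5.1]), array([52.1, 43.7]), -4.59) 0.0065
  pocket (array([604.8,  58.4]), array([47.6, 42.8]), -0.91) 0.0066
  pocket (array([597.2, -66.8]), array([52.3, 42.8]), -3.82) 0.0067
  pocket (array([ 592.5, -129. ]), array([52.7, 41.9]), -4.75) 0.0066
 label/block [ 0.587  -0.1895  0.0383] (array([ 587.1, -190.9]), array([70.2, 42.1]), -5.33)
 scanner (array([ 431.7, -333.1]), array([151.9,  40.8]), -17.42)
 rest (array([ 431.7, -332.9]), array([173.4,  75. ]), -17.37)
 foot A 0.0396 (array([601.9, 174.5]), array([49.5, 39.7]), -35.53)
 foot B 0.0446 (array([605.2, 335. ]), array([50.1, 41.7]), 23.34)
 foot C 0.039 (array([473.8, 312.7]), array([50.4, 43.7]), 15.07)
scene0
bench 0.0007 tray top z 0.0223
 tray rect (array([601.5, -42.7]), array([286.3, 104.3]), 85.53)
  pocket (array([ 589.6, -133. ]), array([45.8, 40.7]), -3.94) 0.0085
  pocket (array([594.9, -72.7]), array([48.3, 37.4]), -5.89) 0.0083
  pocket (array([598.2, -10.1]), array([46.8, 40.3]), 0.08) 0.0081
  pocket (array([603.9,  52.1]), array([50.7, 39.3]), -6.13) 0.0077
  pocket (array([596.2, 100.4]), array([67.6,  7.4]), -4.64) 0.0077
 label/block [ 0.5937 -0.1821  0.0302] (array([ 590.8, -183.5]), array([70.2, 28.8]), -7.29)
 scanner (array([ 435.3, -334.2]), array([155.6,  43.4]), -15.75)
 rest (array([ 434.6, -343.5]), array([171.5,  98.7]), -16.14)
 foot A 0.0398 (array([606.2, 173.4]), array([50.5, 42.9]), -33.25)
 foot B 0.0457 (array([610.2, 334. ]), array([52.8, 39.8]), 21.71)
 foot C 0.0395 (array([478. , 313.5]), array([53.4, 39.9]), 15.43)
```

```bash
cat > rob.py <<'E'
from m import *
from cell import r, optics
from scipy.spatial.transform import Rotation as Ro
DOWN=np.array([0,0,-1.])
def hd(deg): t=np.radians(deg); return np.array([np.cos(t),np.sin(t),0])
def quats(a,c):
    a=a/np.linalg.norm(a); o=[]
    for s in(1,-1):
        y=s*c; o.append(Ro.from_matrix(np.c_[np.cross(y,a),y,a]).as_quat())
    return o
def best(p,a,c):
    q0=np.array(r.current_q()); S=[]
    for q in quats(a,c):
        j=r.inverse_kinematics(list(p),list(q))
        if j is not None: S.append((np.abs(np.array(j)-q0).max(),q))
    return min(S,key=lambda s:s[0]) if S else None
def go(p,a,c):
    b=best(p,a,c)
    if b is None: raise RuntimeError(f"no ik {p}")
    r.move_to(list(p),list(b[1])); return b[1]
def lin(p,vel=.15,rot=None): r.move_linear(list(p),rot,vel)
def tilt(dirdeg,ang=45): return DOWN*np.cos(np.radians(ang))+hd(dirdeg)*np.sin(np.radians(ang))
def snap(n):
    d=optics.get_image("top"); np.savez(f"pics/{n}.npz",**d); return d
def tp(): return np.array(r.current_tool_pos())
E
python3 - <<'E'
from rob import *
def chk(n,p,a,c):
    for h in (0,.12):
        b=best(np.array(p)+[0,0,h],a,c); print(n,h,None if b is None else np.round(r.inverse_kinematics(list(np.array(p)+[0,0,h]),list(b[1])),2))
# C pick: glide dir -74.8; approach tilted away from glide = +105.2
chk("Cpick",(.4735,.3135,.025),tilt(105.2),hd(15.2))
for y in(113.3,-66.7): chk(f"Bpick{y}",(.606,.335,.028),tilt(y),hd(23.3))
for P in((.45,.2),(.45,.3),(.5,.15)):
    for k in range(0,360,30):
        b=best(np.array([*P,.026]),tilt(k),hd(k+90)); b2=best(np.array([*P,.12]),tilt(k),hd(k+90)); print(P,k,b is not None,b2 is not None,end="; ")
    print()
t=np.array([.0732,.9973,0]); n=-t*np.cos(np.pi/6)+[0,0,.5]; X=-n; Y=np.cross([0,0,1],X);Y/=np.linalg.norm(Y);Z=np.cross(X,Y)
o=np.array([.5872,-.2036,.04])+.17*n-.019*Z; chk("scan",o+.02*Z,-Z,Y); print(o)
chk("rest",(.4374,-.3349,.03),DOWN,hd(72.6))
E
```

```text
Cpick 0 [ 0.19  0.81  1.81  1.05  0.95 -0.9 ]
Cpick 0.12 [ 0.19  0.58  1.81  0.94  1.07 -0.68]
Bpick113.3 0 [ 0.19  0.98  1.35  0.84  1.19 -0.7 ]
Bpick113.3 0.12 [ 0.19  0.81  1.35  0.8   1.3  -0.56]
Bpick-66.7 0 [ 0.68  1.03  1.24 -0.8   1.26  0.68]
Bpick-66.7 0.12 [ 0.68  0.86  1.24 -0.77  1.38  0.56]
(0.45, 0.2) 0 True True; (0.45, 0.2) 30 True True; (0.45, 0.2) 60 True True; (0.45, 0.2) 90 True True; (0.45, 0.2) 120 True True; (0.45, 0.2) 150 True True; (0.45, 0.2) 180 True True; (0.45, 0.2) 210 True True; (0.45, 0.2) 240 True True; (0.45, 0.2) 270 True True; (0.45, 0.2) 300 True True; (0.45, 0.2) 330 True True; 
(0.45, 0.3) 0 True True; (0.45, 0.3) 30 True True; (0.45, 0.3) 60 True True; (0.45, 0.3) 90 True True; (0.45, 0.3) 120 True True; (0.45, 0.3) 150 True True; (0.45, 0.3) 180 True True; (0.45, 0.3) 210 True True; (0.45, 0.3) 240 True True; (0.45, 0.3) 270 True True; (0.45, 0.3) 300 True True; (0.45, 0.3) 330 True True; 
(0.5, 0.15) 0 True True; (0.5, 0.15) 30 True True; (0.5, 0.15) 60 True True; (0.5, 0.15) 90 True True; (0.5, 0.15) 120 True True; (0.5, 0.15) 150 True True; (0.5, 0.15) 180 True True; (0.5, 0.15) 210 True True; (0.5, 0.15) 240 True True; (0.5, 0.15) 270 True True; (0.5, 0.15) 300 True True; (0.5, 0.15) 330 True True; 
scan 0 [-0.45  0.68  1.55 -0.68  0.83  0.08]
scan 0.12 [-0.45  0.53  1.48 -0.58  1.01 -0.09]
[ 0.57572777 -0.35990133  0.1085458 ]
rest 0 [-0.74  0.68  1.78 -0.    0.68  1.14]
rest 0.12 [-0.74  0.48  1.74 -0.    0.92  1.14]
```

```bash
python3 - <<'E'
from rob import *
p=np.array([.602,.1745,.042])
r.set_gripper(1.0,25)
go(p+[0,0,.1],DOWN,hd(54.7)); lin(p); 
r.set_gripper(0.0,25); print("y grip",r.current_opening()); r.set_gripper(.9)
lin(p+[0,0,.06]); go(p+[0,0,.06],DOWN,hd(-35.3)); lin(p)
r.set_gripper(0.0,25); print("x grip",r.current_opening(),tp()); r.set_gripper(.9)
lin(p+[0,0,.15]); go(np.array([.4735,.3135,.2]),DOWN,hd(15.2))
d=snap("a1"); W=cloud(d)
q=W[seg(W,.03,.06,(.56,.64,.13,.215))]; zt=np.percentile(q[:,2],40); print(rect(q[abs(q[:,2]-zt)<.004]),zt, r.current_t())
s=optics.get_image("scene"); W=cloud(s)
q=W[seg(W,.03,.06,(.56,.64,.13,.215))]; zt=np.percentile(q[:,2],40); print(rect(q[abs(q[:,2]-zt)<.004]),zt)
E
```

```text
y grip 0.4603602828276837
x grip 0.5760282005386981 [0.6027084  0.17466125 0.04325098]
(array([600.1, 174.5]), array([49.6, 40.4]), -35.02) 0.039496862981757544 11.6417
(array([604.9, 174.9]), array([51.9, 42.5]), -34.39) 0.039880734002539
```

```bash
cat >> rob.py <<'E'
B=np.array([.002,0.])            # top camera bias found by centring foot A in the jaws
TY=-4.2
POK=[np.array([.5995,-.036])+B+s*np.array([.0732,.9973]) for s in(.093,.031,-.031,-.093)]
def fz(): return np.array(r.current_contact_force())
def insert(xy,zh):
    """held foot, tool down; zh = TCP height with foot home"""
    xy=np.array(xy); go([*xy,zh+.06],DOWN,hd(TY)); 
    for o in [(0,0)]+[(k*a,k*b) for k in(.0015,.003) for a,b in((1,0),(-1,0),(0,1),(0,-1),(1,1),(1,-1),(-1,1),(-1,-1))]:
        g=xy+o; lin([*g,zh+.018],.1); r.sleep(.2); f0=fz()[2]; ok=True
        for dz in np.arange(.015,-.0001,-.0025):
            lin([*g,zh+dz],.04); f=fz()-[0,0,f0]
            if f[2]>7 and dz>.004: ok=False; break
        print("try",o,"dz",round(dz,4),"f",f.round(1),tp().round(4))
        if ok: return True
    return False
E
python3 - <<'E'
from rob import *
p=np.array([.6025,.1746,.042])
go(p+[0,0,.1],DOWN,hd(-35.2)); lin(p); r.set_gripper(0.0,40); print(r.current_opening(),tp())
lin(p+[0,0,.12]); 
ok=insert(POK[3],.0495); print(ok,r.current_finger_force())
if ok:
    r.set_gripper(.85); lin(tp()+[0,0,.1]); go([.4735,.3135,.2],tilt(105.2,20),hd(15.2))
    d=snap("a2"); W=cloud(d); x,y=POK[3]
    q=W[seg(W,.035,.07,(x-.05,x+.05,y-.04,y+.04))]; print(len(q),np.percentile(q[:,2],[20,50,95]),rect(q[q[:,2]<.05]),POK[3])
    cv2.imwrite("pics/a2.png",cv2.resize(d["pixels"][150:300,120:400,::-1],(784,420),interpolation=cv2.INTER_CUBIC))
print(r.current_t())
E
```

```text
0.5725208705382133 [0.6031077  0.17475085 0.04319595]
try (0, 0) dz -0.0 f [-0.7 -0.   7.2] [ 0.595  -0.1289  0.0501]
True 42.33082115650177
334 [0.04450924 0.04725166 0.05415998] (array([ 592.2, -128.6]), array([50.1, 39.7]), -4.83) [ 0.5946924 -0.1287489]
21.2417
```

View pics/a2.png

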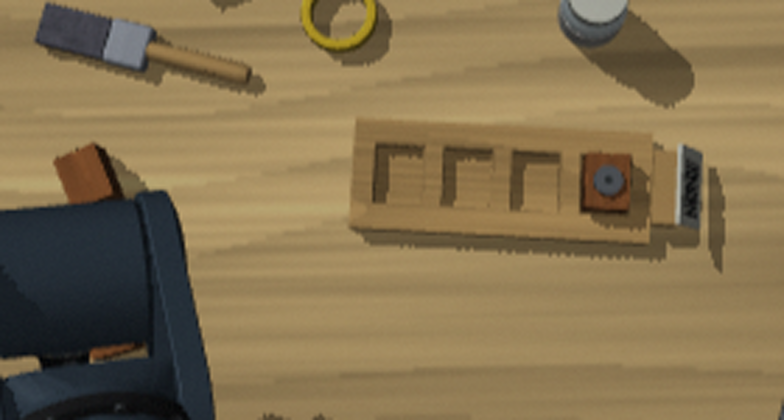

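Foot A is home in the pocket next to the label, glide up at crop (608,182). Next I'll flip C by picking at a 45° tilt, turning 90° and setting it back down on the bench.

```bash
cat >> rob.py <<'E'
def flip(c,xdeg,ndeg,zplace=.020,place=None):
    """turn a foot 90 deg about its x: horizontal direction ndeg goes up. c = block centre (true frame)"""
    c=np.array(c); a=tilt(ndeg+180); n=hd(ndeg); R=Ro.from_rotvec(np.pi/2*np.cross(n,[0,0,1]))
    a2=R.apply(a); back=.013
    P=np.array([*(c[:2] if place is None else place),zplace+.0015])
    for qp in quats(a,hd(xdeg)):
        for yaw in (0,30,-30,60,-60,90,-90,120,-120,150,-150,180):
            Y=Ro.from_euler("z",yaw,degrees=True); af=Y.apply(a2); qf=(Y*R*Ro.from_quat(qp)).as_quat()
            S=[(c-a*back,qp),(c-a*back+[0,0,.13],qp),(P-af*back,qf),(P-af*back+[0,0,.13],qf)]
            if all(r.inverse_kinematics(list(p),list(q)) is not None for p,q in S): break
        else: continue
        break
    else: raise RuntimeError("no flip")
    print("yaw",yaw); r.set_gripper(1.0,40)
    r.move_to(list(c-a*.12),list(qp)); lin(c-a*back,.1); r.set_gripper(0.0,40)
    print("open",r.current_opening(),r.current_finger_force(),tp()-(c-a*back))
    lin(c-a*back+[0,0,.13],.2)
    r.move_to(list(P-af*back+[0,0,.13]),list(qf)); lin(P-af*back+[0,0,.02]); f0=fz()[2]; lin(P-af*back,.04); print("fz",fz()[2]-f0)
    r.set_gripper(.85); lin(P-af*.13)
    return xdeg+yaw
E
python3 - <<'E'
from rob import *
x=flip([.4755,.3135,.020],15.2,-74.8); print(x)
go([.45,.05,.3],DOWN,hd(0))
d=snap("c1"); W=cloud(d); q=W[seg(W,.03,.06,(.42,.53,.26,.37))]; zt=np.percentile(q[:,2],40); print(rect(q[abs(q[:,2]-zt)<.004]),zt,np.percentile(q[:,2],95))
cv2.imwrite("pics/c1.png",cv2.resize(d["pixels"][150:300,120:400,::-1],(784,420),interpolation=cv2.INTER_CUBIC)); print(r.current_t())
E
```

```text
yaw 0
open 0.5795539781675921 41.67472779750824 [ 2.83847191e-04 -9.55833170e-05  3.51617515e-04]
fz -1.4011331147369144
15.2
(array([473.2, 313.6]), array([50.3, 40.4]), 14.24) 0.03921691656865458 0.04774991672770423
30.4083
```

View pics/c1.png

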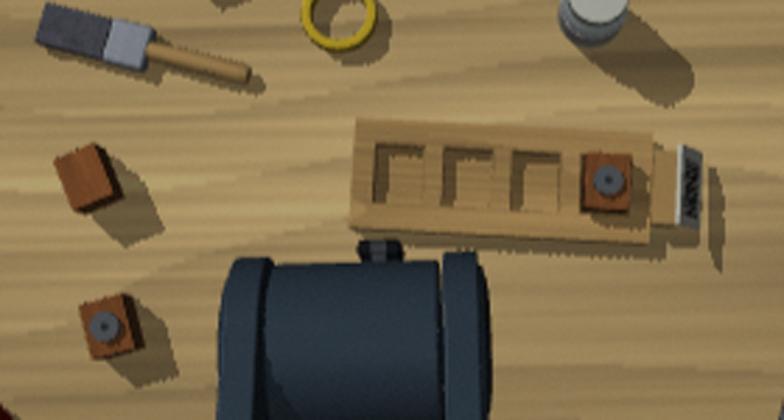

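C is now glide up at crop (105,326), and A is still home. I'll insert C, then flip B twice.

```bash
cat >> rob.py <<'E'
def find(W,c,h=.055):
    q=W[seg(W,.03,.06,(c[0]-h,c[0]+h,c[1]-h,c[1]+h))]; zt=np.percentile(q[:,2],40); k=rect(q[abs(q[:,2]-zt)<.004])
    return np.array(k[0])/1000+B,k[1],k[2],zt
def pick_up(xy,xdeg):
    p=np.array([*xy,.042]); r.set_gripper(.9,25)
    go(p+[0,0,.1],DOWN,hd(xdeg+90)); lin(p); r.set_gripper(0.0,25); r.set_gripper(.9)
    lin(p+[0,0,.04]); go(p+[0,0,.04],DOWN,hd(xdeg)); lin(p); r.set_gripper(0.0,40); print("grip",r.current_opening(),tp()); lin(p+[0,0,.12])
E
python3 - <<'E'
from rob import *
pick_up([.4752,.3136],14.7)
ok=insert(POK[2],.0495)
if ok:
    r.set_gripper(.85); lin(tp()+[0,0,.12])
    d=snap("b0")
    flip([.6072,.335,.026],23.3,-66.7); flip([.6072,.335,.020],23.3,-66.7)
    go([.45,-.05,.3],DOWN,hd(0)); d=snap("b1"); W=cloud(d); print(find(W,(.607,.335)))
    cv2.imwrite("pics/b1.png",cv2.resize(d["pixels"][150:300,120:400,::-1],(784,420),interpolation=cv2.INTER_CUBIC))
print(r.current_t())
E
```

```text
grip 0.5756301669812907 [0.47575796 0.31393022 0.04315341]
try (0, 0) dz -0.0 f [-3.1  0.2  7.2] [ 0.5996 -0.067   0.0502]
yaw 0
open 0.5771189911258564 41.992966532707214 [ 0.00029686 -0.00014641  0.00037218]
fz -0.24998490519717342
yaw 0
open 0.5944471940978393 40.93433611560613 [ 3.88726527e-04 -6.49720406e-05  5.59731894e-04]
fz -1.2758020130039291
(array([0.6064, 0.3348]), array([50.8, 39.7]), 24.07, np.float64(0.03939683027195384))
60.825
```

View pics/b1.png

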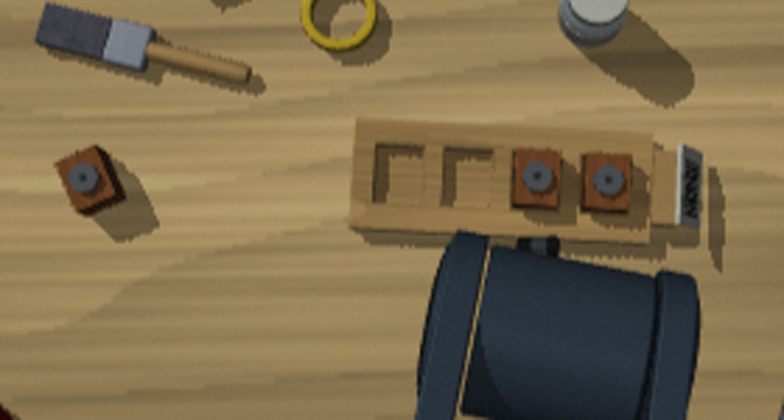

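A and C are home, and B is now glide up at crop (83,178). I'll insert B and check all of them.

```bash
cat >> rob.py <<'E'
def check(n):
    W=cloud(snap(n))
    for k in(1,2,3):
        x,y=POK[k]; q=W[seg(W,.035,.07,(x-.05,x+.05,y-.03,y+.03))]; t=q[q[:,2]<.0505]; c,s,a=rect(t)
        print(k,(c/1000+B-POK[k]).round(4),s,a,"top",np.median(t[:,2]).round(4),"glide",np.percentile(q[:,2],95).round(4))
E
python3 - <<'E'
from rob import *
pick_up([.6066,.3349],23.7)
ok=insert(POK[1],.0495)
if ok:
    r.set_gripper(.85); lin(tp()+[0,0,.12]); go([.4394,-.3349,.25],DOWN,hd(72.6)); check("d1")
    d=load("d1"); W=cloud(d)
    q=W[seg(W,.028,.07,(.35,.53,-.42,-.26))]; print(" scanner",rect(q))
    cv2.imwrite("pics/d1.png",cv2.resize(d["pixels"][100:340,100:460,::-1],(780,520),interpolation=cv2.INTER_CUBIC))
print(r.current_t(),tp())
E
```

```text
grip 0.5772501711850714 [0.60722408 0.33520827 0.04334308]
try (0, 0) dz -0.0 f [-2.7 -0.2  9.9] [ 0.6041 -0.0051  0.0503]
1 [-0.0003  0.0012] [50.5 39.6] -1.3 top 0.0462 glide 0.0535
2 [-0.0001  0.0002] [50.2 40.2] -4.55 top 0.0462 glide 0.0545
3 [-0.0002  0.    ] [50.2 39.6] -4.88 top 0.0464 glide 0.0536
 scanner (array([ 431.6, -332.8]), array([151.6,  42.3]), -17.92)
74.5083 [ 0.43987656 -0.33421654  0.24960627]
```

View pics/d1.png

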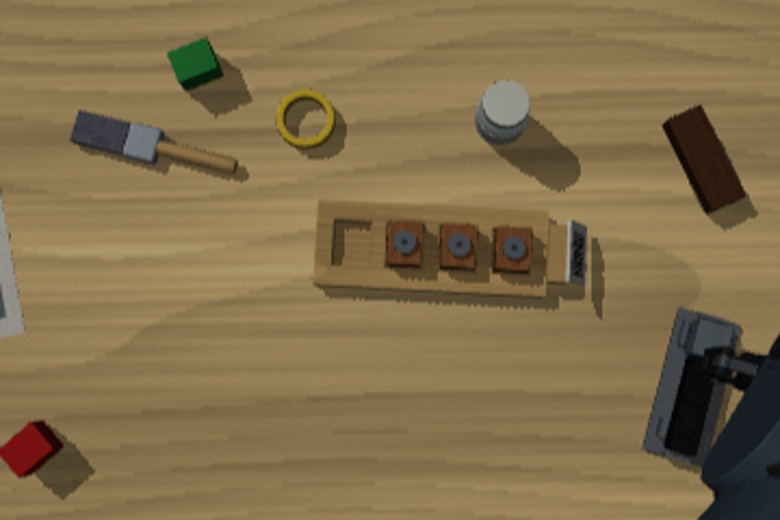

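All three feet are home at (405,243), (459,245) and (514,248). The scanner is undisturbed in its rest at (693,390). Next is the scan.

```bash
cat > scan.py <<'E'
from rob import *
t=np.array([.0732,.9973,0]); n=-t*np.cos(np.pi/6)+[0,0,.5]; X=-n; Y=np.cross([0,0,1],X); Y/=np.linalg.norm(Y); Z=np.cross(X,Y)
L=np.array([.5995,-.036,.04])+[*B,0]-.168*t
S0=np.c_[hd(-17.5),hd(72.5),[0,0,1]]; RR=Ro.from_matrix(np.c_[X,Y,Z]@S0.T)
O0=np.array([.4394,-.3348,.008]); O1=L+.17*n-.019*Z
g0=O0+[0,0,.027]
E
python3 - <<'E'
from scan import *
for q0 in quats(DOWN,hd(72.5)):
    q1=(RR*Ro.from_quat(q0)).as_quat(); p1=O1+.027*Z
    if all(r.inverse_kinematics(list(p),list(q)) is not None for p,q in((g0,q0),(p1,q1),(p1+[0,0,.1],q1))): break
else: raise SystemExit("no ik")
np.save("q0.npy",q0); r.set_gripper(.9,60)
r.move_to(list(g0+[0,0,.12]),list(q0)); lin(g0); r.set_gripper(0.0,60); a=tp(); np.save("g.npy",a)
print("open",r.current_opening(),r.current_finger_force(),a-g0)
lin(g0+[0,0,.15]); r.move_to(list(p1+[0,0,.1]),list(q1)); lin(p1,.08); r.sleep(2.5)
print(tp()-p1,r.current_finger_force(),r.current_t())
for nm in("top","scene"):
    d=optics.get_image(nm); np.savez(f"pics/s_{nm}.npz",**d)
    u,v=map(int,proj(d,L+.05*n)); cv2.imwrite(f"pics/s_{nm}.png",cv2.resize(d["pixels"][max(0,v-70):v+70,max(0,u-90):u+90,::-1],(720,560),interpolation=cv2.INTER_CUBIC))
E
```

```text
open 0.35989468233564054 60.435365438461304 [ 0.00033313 -0.00028279  0.00069938]
[1.44047409e-06 1.77085144e-06 9.68536116e-06] 59.444518089294434 82.7917
```

View pics/s_scene.png

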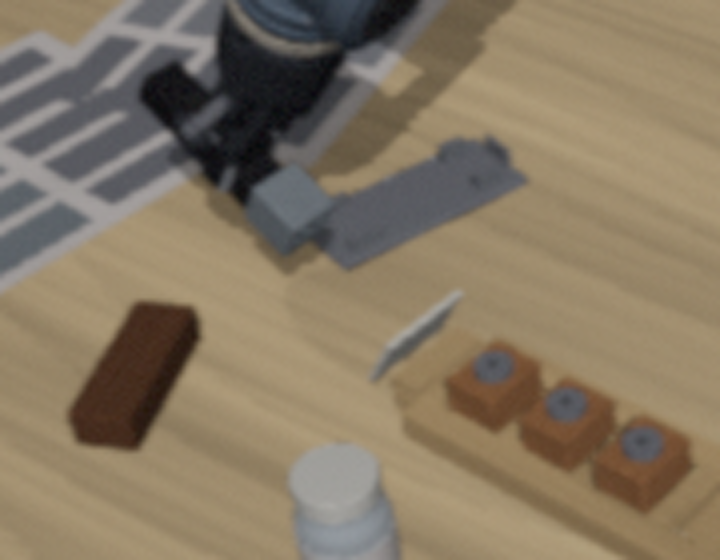

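View pics/s_top.png

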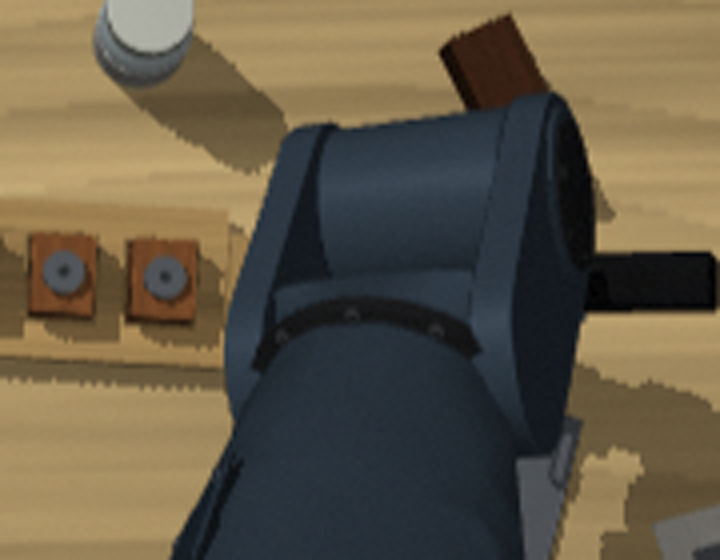

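The scene view shows the scanner held with its grey nose at (290,210), aimed down at the label face at (415,335). The feet are still home. Next I'll put the scanner back.

```bash
python3 - <<'E'
from scan import *
q0=np.load("q0.npy"); p1=tp(); r.sleep(.3)
lin(p1+[0,0,.1]); r.move_to(list(g0+[0,0,.15]),list(q0)); lin(g0+[0,0,.03]); r.sleep(.2); f0=fz()[2]
lin(g0+[0,0,.001],.03); print("f",fz()-[0,0,f0],tp()-np.load("g.npy"))
r.set_gripper(.9); lin(g0+[0,0,.15]); go([.4,-.05,.35],DOWN,hd(0)); check("e1")
d=load("e1"); W=cloud(d); q=W[seg(W,.028,.07,(.35,.53,-.42,-.26))]; print(" scanner",rect(q),np.percentile(q[:,2],[30,95]))
cv2.imwrite("pics/e1.png",cv2.resize(d["pixels"][100:340,100:460,::-1],(780,520),interpolation=cv2.INTER_CUBIC)); print(r.current_t())
E
```

```text
f [-0.4943174  -0.65598038  0.42582279] [-0.00021233  0.0001734   0.00050151]
1 [-0.0001  0.001 ] [50.5 39.8] -2.18 top 0.0462 glide 0.0545
2 [0.0003 0.001 ] [50.3 39.7] -2.16 top 0.0464 glide 0.0538
3 [-0.0001  0.    ] [50.1 40. ] -4.89 top 0.0461 glide 0.0544
 scanner (array([ 432.4, -330.4]), array([151.4,  40.7]), -18.98) [0.03471507 0.04762997]
90.3417
```

View pics/e1.png

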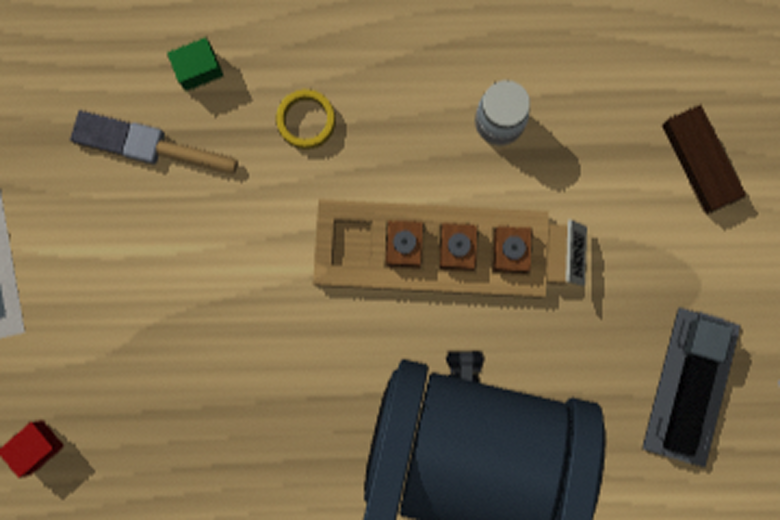

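The scanner is back in its rest at (693,385) and all three feet are home. I'll check that the scanner lies flat by comparing heights with the start, then hand in.

```bash
python3 - <<'E'
from scan import *
E={}
for n in("top0","e1"):
    if n=="e1": check("e2"); W=cloud(load("e2"))
    else: W=cloud(load(n))
    q=W[seg(W,.028,.07,(.35,.53,-.42,-.26))]; s=(q[:,:2]-B-(O0[:2]-B)+B)@hd(-17.5)[:2]
    E[n]=[np.median(q[(s>a)&(s<b)][:,2]).round(4) for a,b in((-.075,-.045),(-.045,-.01),(-.01,.02),(.035,.06))]; print(n,E[n])
if np.abs(np.subtract(E["e1"],E["top0"])).max()<.002: print(r.hand_in(),r.current_t())
E
```

```text
top0 [np.float64(0.0352), np.float64(0.035), np.float64(0.0349), np.float64(0.0446)]
1 [-0.0004  0.0006] [49.8 39.8] -3.57 top 0.0461 glide 0.0543
2 [0.0003 0.0008] [50.1 39.6] -2.68 top 0.0462 glide 0.0539
3 [-0.0005 -0.0002] [50.1 40.4] -4.6 top 0.0464 glide 0.0544
e1 [np.float64(0.0352), np.float64(0.0353), np.float64(0.0351), np.float64(0.0449)]
the job is handed in; nothing more can be done
the job is handed in; nothing more can be done
```

I handed the job in: all three feet are home with their glides up, the label scan was held for over two seconds, and the scanner is back flat in its rest; hand-in did not report a verdict.

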